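Clear used caps and a collar into the wash tub

TASK

Gather the used plastic parts in the blue wash tub: slide the orange collar along the steel rod and off its open end and put it in the tub, and empty the steel scoop of its three bottle caps into the tub as well. For the caps, pick up the scoop, rest the front edge of its blade on the tub's rim with the caps still on it, then tip it up with the edge kept pressed on the rim until all three caps are in the tub. Lay the empty scoop back down flat on the blue mat, and leave the bottles, beaker, wash bottle and spatula where they are.

Things in the scene. Friction and masses are not known exactly. Their poses are not given: they have to be found in the camera images.
- tub: blue open rectangular plastic tub, 130 (x) x 170 (y) x 80 mm high outside, walls and floor 5 mm thick, fixed to the bench. Origin at the centre of its underside on the bench, z up; its rim is at z = 80 mm. It may stand in the near or the far place, changing places with a lower white tray
- clean_tray: white open tray of clean green caps, 130 (x) x 170 (y) x 60 mm high, fixed; not needed. Origin at the centre of its underside, z up
- stand: grey rod stand, fixed: base plate 100 (x) x 140 (y) x 12 mm, post to 157 mm, and a level steel rod 10 mm in diameter, its axis 140 mm above the bench. The rod runs from the post (clamp block 26 mm wide) 180 mm along the stand's -x to an open end. Origin at the centre of the base's underside on the bench, z up
- rod_end (a point): the open end of the rod, on its axis (180 mm along the stand's -x from the post, 140 mm high)
- collar: loose orange plastic collar, 34 mm outer diameter, 28 mm long, bore 16 mm, about 30 g, hanging on the rod; its own x axis is the bore's axis, which lies along the rod at the start. Origin at its centre (about 3 mm below the rod's axis while it hangs). It slides freely along the rod; the post blocks one end
- mat: thin blue fabric mat, 300 (x) x 170 (y) x 3 mm, fixed; the scoop lies on it. Origin at the centre of its underside, z up
- scoop: hand scoop, about 160 g: steel blade 100 (x) x 80 (y) x 3 mm, open at the front, walls 3 mm thick, side walls to 17 mm and back wall to 26 mm above its underside; behind it a red handle bar 18 mm wide, 20 mm tall, from x = -160 to -50 mm, mid height z = 34 mm, with a foot at x = -158 to -146 mm so that the blade lies flat. Origin under the blade's middle; x points to the open front edge, z up
- scoop_lip (a point): middle of the front edge of the blade, on its underside: x = 50, y = 0, z = 0 mm in the scoop's frame
- scoop_grip (a point): middle of the red handle bar: x = -105, y = 0, z = 34 mm in the scoop's frame; the balance point lies about 50 mm ahead of it
- cap_white: white bottle cap, 22 mm in diameter, 13 mm high, about 12 g, lying flat on the blade at the start. Origin at the centre of its underside. Caps start to slide when the blade slopes about 18 to 26 degrees
- cap_black: black bottle cap, same size and origin as the white one, beside it on the blade
- cap_yellow: yellow bottle cap, same size and origin as the white one, beside it on the blade
- bottle1: amber bottle with a white cap at the back of the bench, 28 mm in diameter, 70 mm high, loose; leave alone. Origin at the centre of its underside
- bottle2: amber bottle with a black cap, beside it, same size, loose; leave alone
- bottle3: amber bottle with a white cap, standing nearer the robot, same size, loose; leave alone
- beaker: glass beaker, 66 mm in diameter, 85 mm high, loose; leave alone. Origin at the centre of its underside
- wash_bottle: white wash bottle with a red cap, 64 mm in diameter, 170 mm high, loose; leave alone. Origin at the centre of its underside
- spatula: wide flat spatula with a wooden handle, 180 mm long, lying on the bench near the robot, loose; leave alone

How it is judged:
By the outcome, as a careful person would: the job done as asked, in the order asked, and still so for the second after the job is handed in, with the robot touching nothing.
It also fails if it takes over 69 s, if anything falls off the work surface, if the arm or the gripper's body presses on something with over 40 N, if the wrist force passes 120 N, or if a joint passes its speed limit or range.

ROBOT

A 6-joint arm with a two-finger parallel gripper is mounted at the origin on the work surface. World frame = base frame: x ahead of the robot, y to its left, z up, the work surface at z = 0. Lengths are in m, angles in rad, forces in N, time in s.
With the tool pointing down it reaches from about 0.35 to 0.975 m from the base axis. Payload 4.9 kg.
Tool frame: the origin (TCP) lies midway between the tips of the shut fingers; the grasp point (between the pads) lies 19 mm behind it; z points along the fingers, y is the line along which they close (so a half turn about z gives the same grasp; the last joint's range is limited). The gripper opens to 85 mm and grips with 20 to 120 N. Pads are 22 mm wide; open, the fingers measure 114 mm over their backs; the gripper's body (76 mm by 85 mm) begins 54 mm behind the grasp point. The pads swing forward as they close: fully open they stand 13 mm farther back than shut.
Start: joints at [-1.236, 0.053, 1.613, -0, 1.476, -0.119], TCP at [0.274, -0.562, 0.231] pointing down, gripper open.
Joint ranges: [-3.01, 3.01], [-1.01, 2.22], [0.06, 2.58], [-1.02, 4.17], [0.09, 2.62], [-3.14, 3.14]. Speed limits (rad/s): [2.57, 2.57, 3.14, 3.14, 3.14, 3.14].

INTERFACE

Orientations are given as a unit quaternion [w, x, y, z].
In Python, from plant import manip gives the robot as it stands.
- The arm moves only by the tool shift_gripper, called after ">>>" as a command line: name --argument value ..., lists and objects as JSON in quotes. Schema: {"type":"object","properties":{"offsets":{"type":"array","items":{"type":"array","items":{"type":"array","items":{"type":"number"},"minItems":7,"maxItems":7},"minItems":1,"maxItems":5},"minItems":1,"maxItems":1},"only":{"type":"string"},"quiet":{"type":"boolean"},"lines":{"type":"string"}},"required":["offsets"],"additionalProperties":false}. offsets is a list that holds a single list of rows (three levels of brackets), with 1 to 5 rows, each of 7 numbers: the opening from 0.0 (shut) to 1.0 (fully open), then dx, dy, dz in shares of the most that a row can go, 1 being 62.5 mm, then a rotation vector rx, ry, rz in units of 0.25 rad; each row shifts and turns the commanded pose from where the row before left it, along the tool's axes as they then stand; what a row does not reach is not made up. A row lasts 1/8 s, in which the tool goes at most 0.0625 m and 0.188 rad, less where a joint would pass 70% of its speed; a pose out of reach is approached as far as the arm can. The fingers move at their own pace and stop on an object; the grip force is fixed at half the most. Time passes only in rows, so rows that do not move let the fingers close. The tool returns the time, the measured TCP pose, the force, the opening and the grip force at its end. only (a regular expression) keeps the lines of the reply that match it, lines (a string "A,B") keeps lines A to B, and quiet returns only ok. Input that does not fit is refused with a message, and nothing moves.
- manip.state(): the state, without advancing time (a new reading comes with each control period).
- manip.grab_frame(name): name is "side" or "top"; returns the picture (480x640x3 uint8, red, green, blue); there is no depth.
- manip.camera_params(name): a dict with "intrinsics" (3x3 intrinsics, pixels), "k1" (the pictures are not rectified: a ray, as slopes to the right and down, at radius r is drawn at 1 + k1 r^2 times it, then the intrinsics apply), "xyz" and "orientation" of the camera in the world. Camera axes: x right, y down, z forward; pixel columns grow to the right and rows downward; lengths in m; the calibration is good to about 2 mm. A picture is of the moment at which its call begins. camera_params takes no time and is no camera call.
- manip.job_done(): hands the job in; it is judged then, once.
The state is a dict: "time": time; "joint_pos": joint angles; "joint_vel": joint speeds; "joint_efforts": joint torques, N m; "tool_pos": TCP position; "tool_rot": TCP orientation; "contact_force": force on the tool from outside, world axes, zero at the start; "ft_torque": the same for the moment, N m; "gripper_width": opening from 0.0 (shut) to 1.0 (fully open); "grasp_force": force on a finger pad.
Only numpy, scipy, OpenCV 4.12 (cv2) and the standard library are available. Lean on these libraries where they do the work, as an engineer would, in place of code of your own. Each camera call takes 0.05 s, during which the arm holds its last target. There are 200 camera calls.

## Working session

There is one attempt and no reset: what is moved stays moved. The work goes in short steps, Python scripts to look and compute and a tool call to move; the robot and the scene stay as the last step left them, time stands still between calls to the robot, and variables do not carry over. Pictures are saved under pics/ and viewed, at most 10 in all, crops included, and the job is handed in when it is done.

```bash
ls; mkdir -p pics; python3 - <<'E'
from plant import manip
import cv2
for n in("side","top"):
    f=manip.grab_frame(n); cv2.imwrite(f"pics/{n}0.png",f[:,:,::-1])
    print(n,manip.camera_params(n))
print(manip.state())
E
```

```text
pics
plant.py
side {'intrinsics': array([[517.18446458,   0.        , 329.38952675],
       [  0.        , 517.18446458, 247.74256405],
       [  0.        ,   0.        ,   1.        ]]), 'k1': 0.041318230290854664, 'xyz': array([ 0.4636338 , -0.87798442,  0.94203572]), 'orientation': array([-0.38211251,  0.92358755, -0.02430221,  0.01963346])}
top {'intrinsics': array([[551.18639694,   0.        , 326.71236684],
       [  0.        , 551.18639694, 243.7981874 ],
       [  0.        ,   0.        ,   1.        ]]), 'k1': -0.17291443353469532, 'xyz': array([ 0.43248981, -0.04804238,  1.11062919]), 'orientation': array([ 0.04995526, -0.69679698,  0.71421717, -0.04326987])}
{'time': 0.1, 'joint_pos': array([-1.23601201e+00,  5.33142503e-02,  1.61414680e+00,  3.07250604e-05,
        1.47602461e+00, -1.19028380e-01]), 'joint_vel': array([-0.00085001, -0.00212827, -0.00400736,  0.00064859,  0.00035198,
       -0.00061412]), 'joint_efforts': array([ 5.91662338e-04, -3.94900811e+01, -3.71363211e+01, -2.16911690e-04,
        3.89507521e-03, -6.92554835e-06]), 'tool_pos': array([ 0.27380234, -0.56120511,  0.23017737]), 'tool_rot': array([-9.42642752e-04,  9.74366912e-01,  2.24962720e-01, -8.67050829e-05]), 'contact_force': array([-0.56391826, -1.15393193, -0.16151319]), 'ft_torque': array([ 0.03921789, -0.02833926, -0.04502921]), 'grasp_force': 0.0, 'gripper_width': 1.0058754334291875}
```

View pics/top0.png

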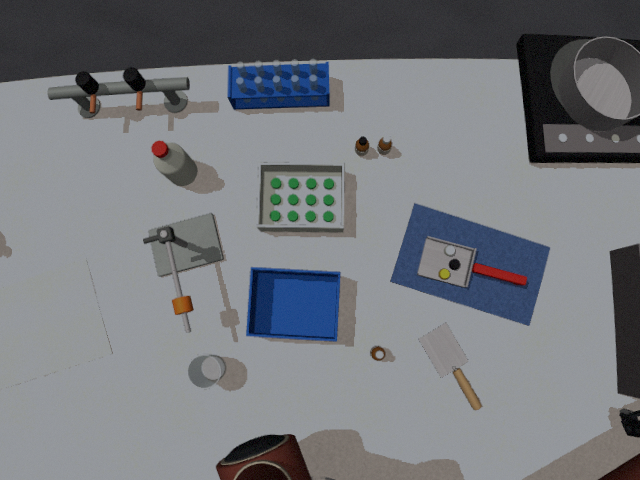

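View pics/side0.png

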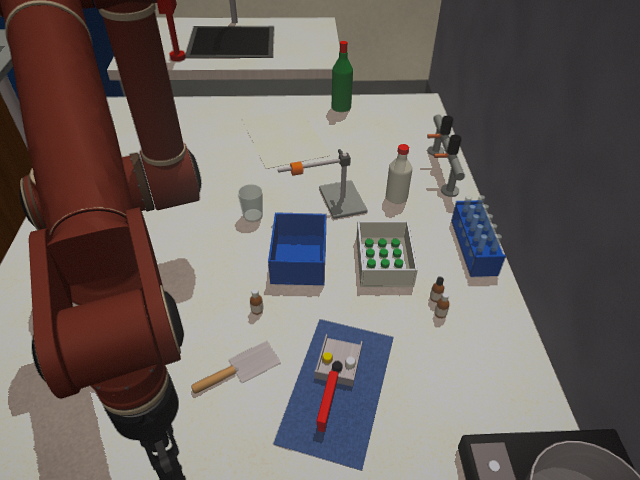

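The top view (up is +x, left is +y) shows:
- the blue tub at about (295,304), in the near place
- the collar at (182,305), with the rod's open end at (187,331)
- the scoop handle from (475,267) to (525,281), with its blade's front edge at about x=421
- bottle3 at (378,354)

The side view shows the same objects, with the collar at (297,168).

```bash
cat > h.py <<'E'
from plant import manip
import cv2, numpy as np
from scipy.spatial.transform import Rotation as R
C={n:manip.camera_params(n) for n in("side","top")}
def rot(q): return R.from_quat(np.r_[q[1:],q[0]])
def ray(n,p):
    c=C[n]; u=cv2.undistortPoints(np.array(p,float).reshape(-1,1,2),c["intrinsics"],np.array([c["k1"],0,0,0.])).reshape(-1,2)
    return c["xyz"],rot(c["orientation"]).apply(np.c_[u,np.ones(len(u))])
def plane(n,p,z):
    o,d=ray(n,p); return o+d*((z-o[2])/d[:,2])[:,None]
def tri(a,b):
    o1,d1=ray("side",a);o2,d2=ray("top",b);d1=d1[0];d2=d2[0]
    s=np.linalg.lstsq(np.c_[d1,-d2],o2-o1,rcond=None)[0]
    p,q=o1+s[0]*d1,o2+s[1]*d2
    return (p+q)/2,np.linalg.norm(p-q)
def blobs(img,lo,hi,roi,amin=8):
    h=cv2.cvtColor(img,cv2.COLOR_RGB2HSV); x0,y0,x1,y1=roi
    m=np.zeros(h.shape[:2],np.uint8); m[y0:y1,x0:x1]=cv2.inRange(h,lo,hi)[y0:y1,x0:x1]
    cs=cv2.findContours(m,cv2.RETR_EXTERNAL,cv2.CHAIN_APPROX_NONE)[0]
    return sorted([c for c in cs if len(c)>=amin],key=cv2.contourArea,reverse=True)
def cen(c): m=cv2.moments(c); return np.array([m['m10'],m['m01']])/m['m00']
E
python3 - <<'E'
from h import *
np.set_printoptions(precision=4,suppress=True)
T=cv2.imread("pics/top0.png")[:,:,::-1].copy();S=cv2.imread("pics/side0.png")[:,:,::-1].copy()
oT=blobs(T,(5,150,120),(18,255,255),(165,290,200,320))[0];oS=blobs(S,(5,150,120),(18,255,255),(280,155,315,180))[0]
print("collar",cen(oT),cen(oS),tri(cen(oS),cen(oT)))
red=[(0,150,80),(5,255,255)]
rT=blobs(T,*red,(460,250,540,300))[0];rS=blobs(S,*red,(300,360,345,440))[0]
bx=cv2.minAreaRect(rT);print("handle",bx,cv2.minAreaRect(rS))
print(plane("top",cv2.boxPoints(bx),0.047)); print("tri",tri(cen(rS),cen(rT)))
y=[(22,120,100),(35,255,255)]
yT=blobs(T,*y,(430,260,460,285))[0];yS=blobs(S,*y,(315,345,340,370))[0];print("yellow",tri(cen(yS),cen(yT)))
bT=blobs(T,(105,130,30),(125,255,255),(240,260,350,350))[0]
bb=cv2.minAreaRect(bT);print("tub",bb);print(plane("top",cv2.boxPoints(bb),.08))
a=cv2.resize(T[225:345,140:360],None,fx=3.6,fy=3.6,interpolation=2)
b=cv2.resize(T[200:320,390:550],None,fx=4.5,fy=4.5,interpolation=2)
cv2.imwrite("pics/a.png",a[:,:,::-1]);cv2.imwrite("pics/b.png",b[:,:,::-1])
E
```

```text
collar [180.3934 304.6423] [296.6872 166.5309] (array([0.4588, 0.2231, 0.1393]), np.float64(0.00020283120225221942))
handle ((499.08404541015625, 273.6955871582031), (54.914337158203125, 8.609451293945312), 15.422160148620605) ((326.2210693359375, 400.3124694824219), (9.578203201293945, 61.57416534423828), 13.535856246948242)
[[ 0.5139 -0.3211  0.047 ]
 [ 0.53   -0.3265  0.047 ]
 [ 0.498  -0.4323  0.047 ]
 [ 0.4818 -0.4265  0.047 ]]
tri (array([ 0.5055, -0.3807,  0.0344]), np.float64(0.002206775949143235))
yellow (array([ 0.5118, -0.2737,  0.0119]), np.float64(0.0016530407109104726))
tub ((292.99224853515625, 303.88525390625), (90.39539337158203, 68.91615295410156), 3.2704880237579346)
[[ 0.4004  0.1148  0.08  ]
 [ 0.5291  0.1061  0.08  ]
 [ 0.5153 -0.0637  0.08  ]
 [ 0.3876 -0.0531  0.08  ]]
```

View pics/a.png

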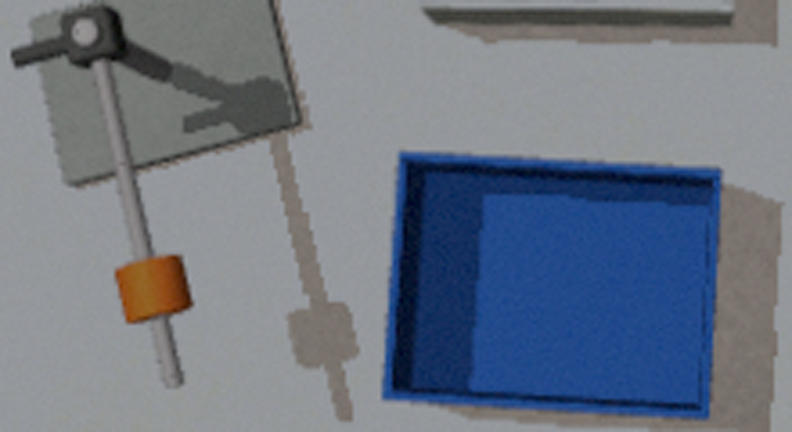

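View pics/b.png

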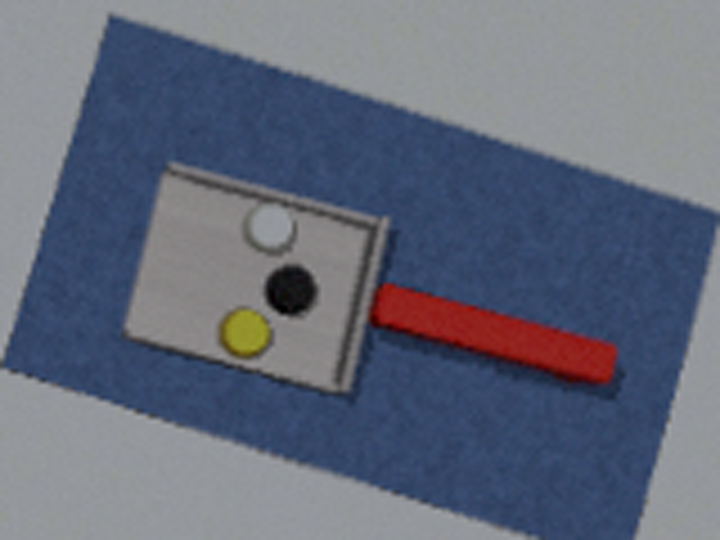

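The crops show the rod's open end at top pixel (188,332) and the rod meeting the post at about (166,242). The blade's front corners are at (426,238) and (418,274). The tub's outer box measures 129 x 170 mm, as it should.

```bash
python3 - <<'E'
from h import *
np.set_printoptions(precision=4,suppress=True)
print("rod",plane("top",[(188.3,331.7),(166.4,241.7)],.14))
print("blade",plane("top",[(426.2,237.8),(417.8,274.4)],.006))
print("blade rear",plane("top",[((388/4.5)+390,218/4.5+200),((345/4.5)+390,393/4.5+200)],.025))
print("bottle3",plane("top",[(378,353)],.07),"beaker",plane("top",[(207,368)],.085))
s=manip.state();r=rot(s["tool_rot"]);print(r.as_matrix())
E
```

```text
rod [[0.4106 0.2086 0.14  ]
 [0.5726 0.2497 0.14  ]]
blade [[ 0.5864 -0.2418  0.006 ]
 [ 0.5124 -0.2212  0.006 ]]
blade rear [[ 0.5597 -0.3389  0.025 ]
 [ 0.4824 -0.3152  0.025 ]]
bottle3 [[ 0.3624 -0.1308  0.07  ]] beaker [[0.3416 0.1881 0.085 ]]
[[ 0.8988  0.4384 -0.0006]
 [ 0.4384 -0.8988  0.0018]
 [ 0.0003 -0.0019 -1.    ]]
```

Careful with the scale: shifts go in shares of 62.5 mm and turns go in units of 0.25 rad. That gives: -0.051 m is -0.816, 0.0266 m is 0.4256, 0.1025 rad is 0.41.

```bash
cat >> h.py <<'E'
def togo(pos,ang=None,pitch=0):
    """tool-frame shift to TCP pos; and rotvec to: tool x heading ang (deg), nose tilt pitch (deg) about tool y."""
    s=manip.state(); r=rot(s["tool_rot"]); np.set_printoptions(precision=4,suppress=True)
    print("t",s["time"],"pos",s["tool_pos"],"shift now",r.inv().apply(np.array(pos)-s["tool_pos"]))
    if ang is not None:
        g=R.from_euler("z",ang,degrees=True)*R.from_euler("y",pitch,degrees=True)*R.from_euler("x",180,degrees=True)
        print("rotvec",(r.inv()*g).as_rotvec(),"shift after turn",g.inv().apply(np.array(pos)-s["tool_pos"]))
E
```

>>> shift_gripper --offsets '[[[1,0,0,0,0,0,0.41],[1,0,0,0,0,0,0.41],[1,0.4256,-0.816,0,0,0,0],[1,0.4256,-0.816,0,0,0,0],[1,0.4256,-0.816,0,0,0,0]]]'

```text
time: 0.72
tool_pos: [0.3137, -0.3919, 0.2306]
tool_rot: [-0.001, 0.992, 0.124, -0.0]
contact_force: [0.3, -0.0, 0.6]
gripper_width: 1.002
grasp_force: 0.0
```

>>> shift_gripper --offsets '[[[1,0.4256,-0.816,0,0,0,0],[1,0.4256,-0.816,0,0,0,0],[1,0.4256,-0.816,0,0,0,0],[1,0.4256,-0.816,0,0,0,0],[1,0.4256,-0.816,0,0,0,0]]]'

```text
time: 1.35
tool_pos: [0.3796, -0.1121, 0.231]
tool_rot: [0.0, 0.992, 0.124, 0.0]
contact_force: [0.7, 0.2, 0.2]
gripper_width: 0.996
grasp_force: 0.0
```

>>> shift_gripper --offsets '[[[1,0.4256,-0.816,0,0,0,0],[1,0.4256,-0.816,0,0,0,0],[1,0.4256,-0.816,0,0,0,0],[1,0.4256,-0.816,0,0,0,0],[1,0,0,0,0,0,0]]]'

```text
time: 1.98
tool_pos: [0.4322, 0.1133, 0.2307]
tool_rot: [-0.0, 0.992, 0.127, -0.001]
contact_force: [-0.6, -0.2, 0.5]
gripper_width: 0.999
grasp_force: 0.0
```

```bash
python3 -c "
from h import *
togo([.4588,.222,.118],14.24)"
```

```text
t 1.975 pos [0.4322 0.1133 0.2307] shift now [ 0.0533 -0.0984  0.1127]
rotvec [-0.0008  0.0014  0.0069] shift after turn [ 0.0525 -0.0988  0.1127]
```

To row units: -0.0493 m is -0.7888, 0.04 m is 0.64, 0.007 rad is 0.028.

>>> shift_gripper --offsets '[[[1,0.4224,-0.7888,0,0,0,0.028],[1,0.4224,-0.7888,0,0,0,0],[1,0,0,0.48,0,0,0],[1,0,0,0.64,0,0,0],[1,0,0,0.48,0,0,0]]]'

```text
time: 2.6
tool_pos: [0.4592, 0.2174, 0.1291]
tool_rot: [0.0, 0.993, 0.12, -0.001]
contact_force: [-0.2, 0.6, -0.1]
gripper_width: 1.0
grasp_force: 0.0
```

```bash
python3 - <<'E'
from h import *
togo([.4588,.222,.116],14.24)
f=manip.grab_frame("top");g=manip.grab_frame("side")
a=cv2.resize(f[200:350,110:310],(400,300));b=cv2.resize(g[100:250,200:400],(400,300))
cv2.imwrite("pics/c.png",np.hstack([a,b])[:,:,::-1])
E
```

```text
t 2.6 pos [0.4592 0.2174 0.1291] shift now [ 0.0008 -0.0046  0.0131]
rotvec [ 0.0005  0.0022 -0.0076] shift after turn [ 0.0008 -0.0046  0.0131]
```

View pics/c.png

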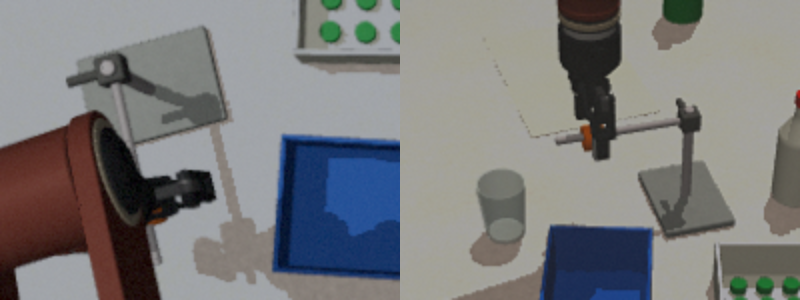

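The top and side crops show the fingers straddling the rod at the collar, around (597,135) in the side crop. The pads line up with it once the yaw is allowed for.

To row units: 0.013 m is 0.208, -0.003 m is -0.048.

>>> shift_gripper --offsets '[[[1,0,-0.048,0.208,0,0,0],[0,0,0,0,0,0,0],[0,0,0,0,0,0,0],[0,0,0,0,0,0,0],[0,0,0,0,0,0,0]]]'

```text
time: 3.32
tool_pos: [0.4602, 0.2214, 0.1196]
tool_rot: [0.0, 0.993, 0.121, 0.001]
contact_force: [0.3, -0.9, 2.4]
gripper_width: 0.372
grasp_force: 59.4
```

>>> shift_gripper --offsets '[[[0,0,0,0,0,0,0],[0,0,0,0,0,0,0],[0,0,0,0,0,0,0]]]'

```text
time: 3.7
tool_pos: [0.4602, 0.2214, 0.1195]
tool_rot: [0.0, 0.993, 0.121, 0.001]
contact_force: [0.3, -2.3, 5.6]
gripper_width: 0.366
grasp_force: 59.6
```

```bash
python3 -c "
from h import *
togo([.386,.203,.116],14.24)"
```

```text
t 3.7 pos [0.4602 0.2214 0.1195] shift now [-0.0764  0.0001  0.0033]
rotvec [ 0.0004 -0.0023 -0.0068] shift after turn [-0.0764 -0.0004  0.0035]
```

To row units: -0.003 m is -0.048.

>>> shift_gripper --offsets '[[[0,0,0,-0.048,0,0,0],[0,0,0,0,0,0,0]]]'

```text
time: 3.95
tool_pos: [0.4587, 0.2215, 0.1208]
tool_rot: [-0.0, 0.993, 0.121, -0.001]
contact_force: [-0.9, -0.4, -0.2]
gripper_width: 0.366
grasp_force: 59.3
```

>>> shift_gripper --offsets '[[[0,-0.16,0,0,0,0,0],[0,-0.32,0,0,0,0,0],[0,-0.32,0,0,0,0,0],[0,-0.32,0,0,0,0,0],[0,-0.32,0,0,0,0,0]]]'

```text
time: 4.58
tool_pos: [0.3702, 0.1996, 0.1206]
tool_rot: [-0.0, 0.993, 0.121, -0.001]
contact_force: [-0.1, 0.2, 0.0]
gripper_width: 0.365
grasp_force: 59.3
```

>>> shift_gripper --offsets '[[[0,0,0.64,0,0,0,0],[0,0,0.8,0,0,0,0],[0,0.352,0.72,0,0,0,0],[0,0.352,0.576,0,0,0,0],[0,0,0,0.48,0,0,0]]]'

```text
time: 5.2
tool_pos: [0.4587, 0.0424, 0.0936]
tool_rot: [0.001, 0.993, 0.119, 0.003]
contact_force: [0.4, 0.9, -0.5]
gripper_width: 0.366
grasp_force: 59.5
```

>>> shift_gripper --offsets '[[[0,0,0,0.64,0,0,0],[0,0,0,0.48,0,0,0],[0,0,0,0,0,0,0],[0.6,0,0,0,0,0,0],[0.6,0,0,0,0,0,0]]]'

```text
time: 5.82
tool_pos: [0.457, 0.0444, 0.0232]
tool_rot: [0.0, 0.993, 0.121, 0.002]
contact_force: [1.0, 0.4, 0.9]
gripper_width: 0.602
grasp_force: 0.0
```

>>> shift_gripper --offsets '[[[0.6,0,0,0,0,0,0],[0.6,0,0,-0.8,0,0,0],[0.6,0,0,-0.96,0,0,0],[0.6,0,0,-0.96,0,0,0],[1,0,0,0,0,0,0]]]'

```text
time: 6.45
tool_pos: [0.4593, 0.0442, 0.1989]
tool_rot: [0.001, 0.993, 0.121, 0.007]
contact_force: [0.2, 0.2, -0.6]
gripper_width: 0.798
grasp_force: 0.0
```

```bash
python3 - <<'E'
from h import *
togo([.505,-.379,.13],73.3)
s=manip.state();print(s["joint_pos"])
E
```

```text
t 6.45 pos [0.4593 0.0442 0.1989] shift now [-0.0579  0.4215  0.0699]
rotvec [ 0.0105 -0.0098 -1.0374] shift after turn [-0.3922  0.1653  0.0689]
[-0.0657 -0.3456  2.0243  0.      1.4491  1.2633]
```

To row units: -0.03 m is -0.48, 0.03 m is 0.48, -0.177 rad is -0.708.

>>> shift_gripper --offsets '[[[1,0,0.48,0,0,0,-0.708],[1,0,0.48,0,0,0,-0.708],[1,0,0.48,0,0,0,-0.708],[1,-0.48,0.48,0,0,0,-0.708],[1,-0.48,0.32,0,0,0,-0.708]]]'

```text
time: 7.08
tool_pos: [0.4896, -0.1165, 0.1905]
tool_rot: [-0.0, 0.844, 0.537, -0.0]
contact_force: [0.2, -0.5, -0.9]
gripper_width: 1.004
grasp_force: 0.0
```

>>> shift_gripper --offsets '[[[1,-0.48,0,0,0,0,-0.708],[1,-0.32,0,0,0,0,-0.708],[1,0,0,0,0,-0.72,0],[1,0,0,0,0,-0.72,0],[1,0,0,0,0,-0.72,0]]]'

```text
time: 7.7
tool_pos: [0.4719, -0.162, 0.1917]
tool_rot: [0.182, 0.711, 0.649, -0.198]
contact_force: [0.8, 0.2, -1.2]
gripper_width: 0.998
grasp_force: 0.0
```

```bash
python3 - <<'E'
from h import *
togo([.4465,-.160,.20],85.2,40)
s=manip.state();print(s["joint_pos"])
f=manip.grab_frame("top");cv2.imwrite("pics/d.png",f[:,:,::-1])
E
```

```text
t 7.7 pos [ 0.4719 -0.162   0.1917] shift now [-0.0046 -0.0254 -0.007 ]
rotvec [-0.0022 -0.1524 -0.0062] shift after turn [-0.0054 -0.0255 -0.0063]
[-0.1898 -0.2288  2.013  -0.5597  1.3356  0.0285]
```

View pics/d.png

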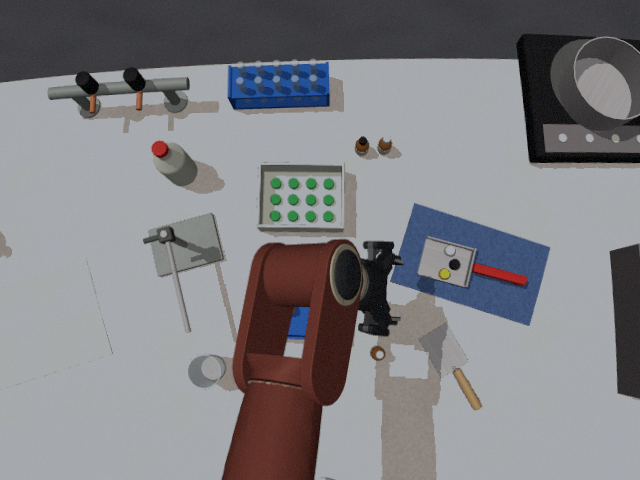

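The top view shows the rod bare and the scoop undisturbed at about (450,262). Joint 4 is at -0.56 with a 31° tilt, so 40-45° is within range. Next is the scoop.

To row units: -0.05 m is -0.8, 0.18 rad is 0.72.

>>> shift_gripper --offsets '[[[1,0,0,0,0,0.72,0],[1,0,0,0,0,0.72,0],[1,0,0,0,0,0.72,0.36],[1,-0.8,0,0,0,0,0.36],[1,-0.8,0,0,0,0,0]]]'

```text
time: 8.38
tool_pos: [0.4497, -0.2608, 0.1922]
tool_rot: [0.007, 0.794, 0.608, -0.001]
contact_force: [-0.4, -0.2, 0.0]
gripper_width: 1.001
grasp_force: 0.0
```

```bash
python3 -c "
from h import *
togo([.505,-.379,.10],73.3)"
```

```text
t 8.375 pos [ 0.4497 -0.2608  0.1922] shift now [-0.0988  0.0833  0.094 ]
rotvec [0.0098 0.0095 0.0279] shift after turn [-0.0973  0.0869  0.0922]
```

To row units: -0.034 m is -0.544, -0.03 m is -0.48, 0.028 rad is 0.112.

>>> shift_gripper --offsets '[[[1,-0.48,0.448,0,0.04,0.032,0.112],[1,-0.544,0.464,0.48,0,0,0],[1,-0.544,0.464,0.48,0,0,0],[1,0,0,0.48,0,0,0],[1,0,0,0,0,0,0]]]'

```text
time: 9.0
tool_pos: [0.5031, -0.3763, 0.099]
tool_rot: [-0.003, 0.802, 0.597, -0.002]
contact_force: [-0.3, 0.4, -0.2]
gripper_width: 1.004
grasp_force: 0.0
```

```bash
python3 - <<'E'
from h import *
togo([.505,-.379,.018],73.3)
T=manip.grab_frame("top");S=manip.grab_frame("side");red=[(0,150,80),(5,255,255)]
cv2.imwrite("pics/e.png",np.hstack([cv2.resize(T[200:320,390:550],(400,300)),cv2.resize(S[310:460,230:430],(400,300))])[:,:,::-1])
E
```

```text
t 9.0 pos [ 0.5031 -0.3763  0.099 ] shift now [-0.0022  0.0032  0.081 ]
rotvec [-0.0073 -0.0015 -0.0007] shift after turn [-0.0021  0.0026  0.081 ]
```

View pics/e.png

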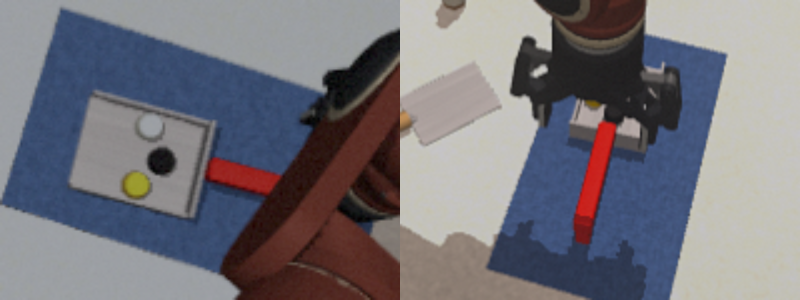

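The fingers straddle the red handle, which runs centrally between them (about (600,160) in the side crop). I'll descend and grip.

>>> shift_gripper --offsets '[[[1,-0.032,0.032,0.48,-0.028,0,0],[1,0,0,0.48,0,0,0],[1,0,0,0.368,0,0,0],[1,0,0,0,0,0,0],[0,0,0,0,0,0,0]]]'

```text
time: 9.72
tool_pos: [0.5081, -0.3813, 0.0227]
tool_rot: [0.005, 0.802, 0.597, 0.001]
contact_force: [0.7, 0.1, 0.5]
gripper_width: 0.816
grasp_force: 0.0
```

>>> shift_gripper --offsets '[[[0,0,0,0,0,0,0],[0,0,0,0,0,0,0],[0,0,0,0,0,0,0],[0,0,0,0,0,0,0],[0,0,0,0,0,0,0]]]'

```text
time: 10.35
tool_pos: [0.5073, -0.381, 0.0211]
tool_rot: [0.004, 0.802, 0.597, 0.001]
contact_force: [0.4, -0.3, 5.4]
gripper_width: 0.2
grasp_force: 59.5
```

>>> shift_gripper --offsets '[[[0,0,0,0,0,0,0],[0,0,0,0,0,0,0]]]'

```text
time: 10.6
tool_pos: [0.5073, -0.381, 0.0212]
tool_rot: [0.004, 0.802, 0.597, 0.001]
contact_force: [-0.5, -0.5, 6.9]
gripper_width: 0.198
grasp_force: 59.5
```

>>> shift_gripper --offsets '[[[0,0,0,-0.128,0,0,0],[0,0,0,-0.24,0,0,0],[0,0,0,-0.32,0,0,0],[0,0,0,-0.4,0,0,0],[0,0,0,-0.4,0,0,0]]]'

```text
time: 11.22
tool_pos: [0.5065, -0.3802, 0.1153]
tool_rot: [0.004, 0.802, 0.597, 0.001]
contact_force: [-1.0, 0.1, -2.5]
gripper_width: 0.197
grasp_force: 58.6
```

>>> shift_gripper --offsets '[[[0,0,0,-0.32,0,0,0],[0,0,0,-0.16,0,0,0],[0,0,0,0,0,0,0]]]'

```text
time: 11.6
tool_pos: [0.5065, -0.3802, 0.1442]
tool_rot: [0.004, 0.802, 0.597, 0.001]
contact_force: [-0.5, 0.4, -2.5]
gripper_width: 0.194
grasp_force: 58.6
```

```bash
python3 - <<'E'
from h import *
togo([.4427,-.2062,.14],85.2)
T=manip.grab_frame("top");S=manip.grab_frame("side")
cv2.imwrite("pics/f.png",np.hstack([cv2.resize(T[180:330,370:570],(400,300)),cv2.resize(S[260:410,230:430],(400,300))])[:,:,::-1])
E
```

```text
t 11.6 pos [ 0.5065 -0.3802  0.1442] shift now [ 0.1483 -0.1111  0.0028]
rotvec [ 0.0072  0.0044 -0.2077] shift after turn [ 0.168  -0.0781  0.0042]
```

View pics/f.png

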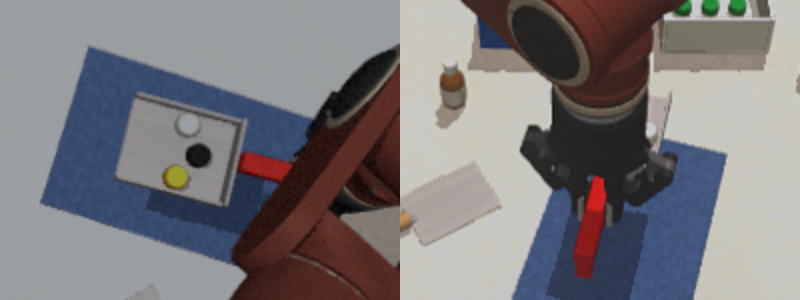

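The scoop is lifted level with all three caps still on it, at about (187,125), (198,156) and (176,177) in the left crop. I'll carry it gently to the tub.

>>> shift_gripper --offsets '[[[0,0,0,0,0,0,-0.16],[0,0.08,-0.048,0,0.012,0.008,-0.26],[0,0.16,-0.08,0,0.016,0.008,-0.26],[0,0.288,-0.144,0,0,0,-0.152],[0,0.4,-0.192,0,0,0,0]]]'

```text
time: 12.32
tool_pos: [0.4841, -0.3179, 0.1416]
tool_rot: [-0.002, 0.736, 0.677, -0.0]
contact_force: [-0.5, 0.6, -1.7]
gripper_width: 0.196
grasp_force: 58.7
```

>>> shift_gripper --offsets '[[[0,0.48,-0.224,0.048,0,0,0],[0,0.48,-0.224,0.08,0,0,0],[0,0.32,-0.16,0.08,0,0,0],[0,0.16,-0.08,0.048,0,0,0],[0,0,0,0,0,0,0]]]'

```text
time: 12.95
tool_pos: [0.449, -0.2249, 0.1264]
tool_rot: [-0.001, 0.736, 0.677, -0.0]
contact_force: [0.6, 0.2, -2.1]
gripper_width: 0.203
grasp_force: 58.7
```

```bash
python3 - <<'E'
from h import *
togo([.4427,-.2062,.12],85.2)
T=manip.grab_frame("top");S=manip.grab_frame("side");cv2.imwrite("pics/g0.png",T[:,:,::-1]);cv2.imwrite("pics/g1.png",S[:,:,::-1])
cv2.imwrite("pics/g.png",np.hstack([cv2.resize(T[200:350,230:430],(400,300)),cv2.resize(S[200:350,230:430],(400,300))])[:,:,::-1])
E
```

```text
t 12.95 pos [ 0.449  -0.2249  0.1264] shift now [ 0.0181 -0.0078  0.0064]
rotvec [-0.0023 -0.001   0.001 ] shift after turn [ 0.0181 -0.0079  0.0064]
```

View pics/g.png

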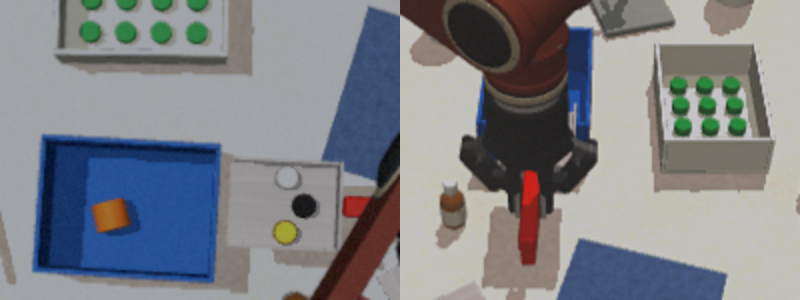

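The top crop shows the collar inside the tub at (111,215). The scoop's front edge, at column 228, is parallel to the tub's right rim at column 218, and the caps are in place.

```bash
python3 -c "
from h import *
np.set_printoptions(precision=4,suppress=True)
print(plane('top',[(345,280),(343.5,324)],.109), plane('top',[(340,272),(337,340)],.08))"
```

```text
[[ 0.4983 -0.0718  0.109 ]
 [ 0.4188 -0.0669  0.109 ]] [[ 0.5154 -0.0635  0.08  ]
 [ 0.3891 -0.0547  0.08  ]]
```

>>> shift_gripper --offsets '[[[0,0.096,-0.016,0,0,0,0],[0,0.112,-0.032,0,0,0,0],[0,0.08,-0.016,0.08,0,0,0],[0,0,0,0.16,0,0,0],[0,0,0,0.08,0,0,0]]]'

```text
time: 13.68
tool_pos: [0.4464, -0.2067, 0.106]
tool_rot: [-0.001, 0.736, 0.677, -0.0]
contact_force: [-1.1, -0.4, -3.5]
gripper_width: 0.197
grasp_force: 58.6
```

>>> shift_gripper --offsets '[[[0,0,0,0.048,0,0,0],[0,0,0,0.032,0,0,0]]]'

```text
time: 13.92
tool_pos: [0.447, -0.2072, 0.102]
tool_rot: [-0.001, 0.736, 0.677, -0.0]
contact_force: [0.3, -0.4, -2.3]
gripper_width: 0.199
grasp_force: 58.6
```

>>> shift_gripper --offsets '[[[0,0,0,0.032,0,0,0],[0,0,0,0.032,0,0,0],[0,0,0,0,0,0,0]]]'

```text
time: 14.3
tool_pos: [0.4469, -0.2071, 0.0982]
tool_rot: [-0.001, 0.736, 0.677, -0.0]
contact_force: [0.8, 0.4, -2.1]
gripper_width: 0.201
grasp_force: 58.7
```

>>> shift_gripper --offsets '[[[0,0,0,0.032,0,0,0],[0,0,0,0,0,0,0]]]'

```text
time: 14.55
tool_pos: [0.4473, -0.2073, 0.0968]
tool_rot: [-0.0, 0.736, 0.677, 0.0]
contact_force: [-0.5, -0.1, 0.7]
gripper_width: 0.196
grasp_force: 59.1
```

>>> shift_gripper --offsets '[[[0,0,0,0.024,0,0,0],[0,0,0,0,0,0,0]]]'

```text
time: 14.8
tool_pos: [0.4474, -0.2076, 0.0956]
tool_rot: [0.0, 0.736, 0.677, -0.0]
contact_force: [-0.9, -2.7, 2.6]
gripper_width: 0.198
grasp_force: 59.5
```

>>> shift_gripper --offsets '[[[0,0.0304,0,-0.192,0,-0.32,0],[0,0.0304,0,-0.192,0,-0.32,0],[0,0,0,0,0,0,0]]]'

```text
time: 15.18
tool_pos: [0.448, -0.2014, 0.119]
tool_rot: [0.054, 0.733, 0.676, -0.058]
contact_force: [0.3, -0.1, -1.0]
gripper_width: 0.199
grasp_force: 58.9
```

To row units: -0.0115 m is -0.184, 0.0019 m is 0.0304, -0.08 rad is -0.32.

>>> shift_gripper --offsets '[[[0,0,0,0.024,0,0,0],[0,0.0304,0,-0.184,0,-0.32,0],[0,0,0,0,0,0,0]]]'

```text
time: 15.55
tool_pos: [0.4479, -0.1987, 0.128]
tool_rot: [0.08, 0.73, 0.673, -0.088]
contact_force: [0.4, 0.4, 0.2]
gripper_width: 0.198
grasp_force: 59.0
```

>>> shift_gripper --offsets '[[[0,0.0304,0,-0.184,0,-0.32,0],[0,0,0,0,0,0,0]]]'

```text
time: 15.8
tool_pos: [0.4482, -0.1941, 0.1385]
tool_rot: [0.107, 0.726, 0.669, -0.117]
contact_force: [0.6, 0.5, 0.0]
gripper_width: 0.196
grasp_force: 59.0
```

To row units: -0.0115 m is -0.184, -0.01 m is -0.16, -0.08 rad is -0.32.

>>> shift_gripper --offsets '[[[0,0.0304,0,-0.16,0,-0.32,0],[0,0.0304,0,-0.184,0,-0.32,0],[0,0,0,0,0,0,0]]]'

```text
time: 16.18
tool_pos: [0.4495, -0.1829, 0.1575]
tool_rot: [0.16, 0.715, 0.658, -0.174]
contact_force: [0.1, -0.2, 3.0]
gripper_width: 0.199
grasp_force: 59.3
```

>>> shift_gripper --offsets '[[[0,0.0304,0,-0.176,0,-0.32,0],[0,0.0304,0,-0.184,0,-0.32,0],[0,0,0,0,0,0,0]]]'

```text
time: 16.55
tool_pos: [0.4506, -0.1685, 0.1747]
tool_rot: [0.212, 0.698, 0.644, -0.231]
contact_force: [1.4, 2.2, 1.7]
gripper_width: 0.199
grasp_force: 59.4
```

```bash
python3 - <<'E'
from h import *
T=manip.grab_frame("top");S=manip.grab_frame("side")
print(manip.state()["joint_pos"])
cv2.imwrite("pics/i.png",np.hstack([cv2.resize(T[200:350,230:430],(400,300)),cv2.resize(S[200:350,230:430],(400,300))])[:,:,::-1])
E
```

```text
[-0.1677687  -0.24887318  2.08442583 -0.6593034   1.31027325  0.09282065]
```

View pics/i.png

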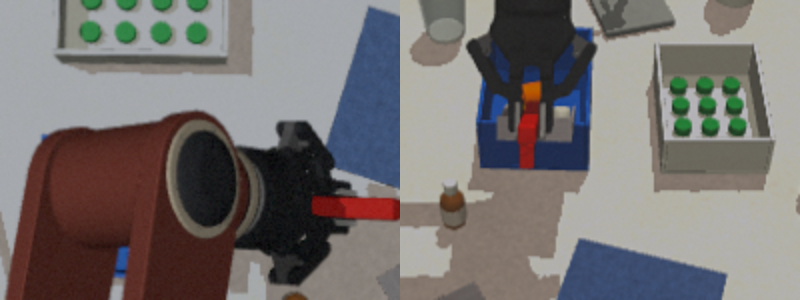

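The side crop shows the scoop tipped with its edge on the tub's rim. A pale spot at (562,115) may still be a cap. I've now viewed ten pictures, so I'll tip further and check the caps by colour mask only.

>>> shift_gripper --offsets '[[[0,0.0304,0,-0.184,0,-0.32,0],[0,0.0304,0,-0.184,0,-0.32,0],[0,0,0,0,0,0,0]]]'

```text
time: 17.02
tool_pos: [0.4517, -0.1513, 0.1899]
tool_rot: [0.262, 0.678, 0.625, -0.287]
contact_force: [0.7, 2.3, 0.7]
gripper_width: 0.2
grasp_force: 59.4
```

>>> shift_gripper --offsets '[[[0,0.0304,0,-0.184,0,-0.32,0],[0,0,0,0,0,0,0],[0,0,0,0,0,0,0],[0,0,0,0,0,0,0]]]'

```text
time: 17.52
tool_pos: [0.4522, -0.1422, 0.1967]
tool_rot: [0.287, 0.666, 0.613, -0.313]
contact_force: [1.7, 4.4, -0.4]
gripper_width: 0.199
grasp_force: 59.4
```

```bash
cat > caps.py <<'E'
from h import *
np.set_printoptions(precision=3,suppress=True)
col={"yellow":((22,120,80),(35,255,255)),"white":((0,0,150),(180,40,255)),"orange":((5,150,100),(18,255,255)),"black":((0,0,0),(180,255,40))}
for n in("top","side"):
    f=manip.grab_frame(n); roi=(246,266,342,341) if n=="top" else (266,210,330,285)
    for k,v in col.items():
        print(n,k,[(cen(c).round(1).tolist(),cv2.contourArea(c),plane(n,[cen(c)],.012)[0][:2].tolist()) for c in blobs(f,*v,roi) if cv2.contourArea(c)>6][:6])
print(manip.state()["joint_pos"])
E
python3 caps.py
```

```text
top yellow []
top white [([318.6, 267.6], 156.0, [0.5307964696307229, -0.022001018275268514])]
top orange []
top black [([327.8, 299.3], 1292.0, [0.4670994919190548, -0.038873860758788695]), ([268.9, 280.7], 828.5, [0.5069448997342452, 0.07797414893282967]), ([303.5, 296.3], 35.5, [0.4741165993381872, 0.009248220400792123]), ([339.1, 336.5], 9.0, [0.39304437843552753, -0.059382202124069826])]
side yellow []
side white [([327.4, 255.3], 201.0, [0.5291393352769526, 0.02251203353309661]), ([268.0, 233.9], 186.0, [0.3790473609037361, 0.10669768853785033]), ([313.8, 211.1], 10.0, [0.5015125077264194, 0.19228466793404486])]
side orange []
side black [([292.0, 216.7], 29.0, [0.44202782935210244, 0.17130676610371598]), ([303.6, 219.9], 16.0, [0.47293082729109887, 0.15730949581779963]), ([307.6, 211.2], 7.0, [0.48475815953841367, 0.1922297318603381])]
[-0.004 -0.187  2.076 -0.886  1.43   0.295]
```

Careful with the scale: shifts go in shares of 62.5 mm and turns go in units of 0.25 rad. That gives: -0.03 m is -0.48, -0.025 m is -0.4, 0.05 rad is 0.2.

>>> shift_gripper --offsets '[[[0,-0.24,0,-0.192,0,0,0],[0,-0.368,0,-0.32,0,0,0],[0,-0.32,0,0.352,0,0.2,0],[0,-0.4,0,0.32,0,0.48,0],[0,-0.48,0,0.16,0,0.56,0]]]'

```text
time: 18.25
tool_pos: [0.444, -0.2326, 0.266]
tool_rot: [0.189, 0.706, 0.651, -0.207]
contact_force: [0.7, -0.0, -3.0]
gripper_width: 0.199
grasp_force: 58.8
```

>>> shift_gripper --offsets '[[[0,-0.48,0,0.16,0,0.56,0],[0,-0.48,0,0,0,0.56,0],[0,-0.48,0,0,0,0.56,0],[0,-0.32,0,0,0,0.56,0],[0,0,0,0,0,0,0]]]'

```text
time: 18.88
tool_pos: [0.4343, -0.3417, 0.2983]
tool_rot: [0.003, 0.738, 0.675, -0.005]
contact_force: [-0.2, 1.1, -1.9]
gripper_width: 0.2
grasp_force: 58.8
```

```bash
python3 caps.py; python3 -c "
from h import *
togo([.507,-.381,.15],73.3)"
```

```text
top yellow [([300.3, 312.6], 73.0, [0.44208042787814883, 0.01637819923457124])]
top white [([315.0, 267.5], 172.0, [0.5312094487091601, -0.014734350827416004]), ([247.0, 283.3], 78.0, [0.5026011206387351, 0.12214321013749813]), ([304.9, 289.4], 64.0, [0.4879253311309487, 0.00633779724734964]), ([253.8, 338.7], 43.5, [0.3920952967103828, 0.10979223351610207])]
top orange [([284.7, 307.3], 180.5, [0.45315453915408344, 0.047112127548044926])]
top black [([301.6, 300.4], 62.0, [0.4661081540881651, 0.013277667270944447])]
side yellow []
side white [([327.3, 253.6], 224.0, [0.5291623909158002, 0.02849943057054516]), ([319.3, 211.5], 54.0, [0.5166074815020062, 0.19000416879404347]), ([303.9, 261.7], 28.0, [0.4697642134296588, 0.003095952788429668]), ([309.5, 237.7], 18.5, [0.48649808300293645, 0.08785847381125222])]
side orange []
side black [([286.9, 247.0], 1696.0, [0.4280132724147924, 0.05613202790511551]), ([310.3, 268.4], 91.0, [0.4847679964183873, -0.02013118219038912]), ([280.7, 214.5], 14.0, [0.4115958249457837, 0.1815908913338644])]
[-0.791 -0.156  1.705 -0.01   1.588 -0.707]
t 18.975 pos [ 0.4353 -0.3386  0.2974] shift now [-0.0346  0.0755  0.1476]
rotvec [-0.0016  0.0112  0.2071] shift after turn [-0.02    0.0809  0.1474]
```

All three caps and the collar show up inside the tub: yellow (.442,.016), white (.488,.006), black (.466,.013), collar (.453,.047). Next is laying the scoop back on the mat. The contact geometry says it slipped about 7° nose-up in the grip, so I'll tip the tool to make up for that.

To row units: 0.05 m is 0.8, 0.04 m is 0.64, -0.05 rad is -0.2.

>>> shift_gripper --offsets '[[[0,0,0.16,0,0,0,0.2],[0,0,0.32,0.32,0,0,0.32],[0,-0.08,0.32,0.48,0,0,0.308],[0,-0.16,0.32,0.64,0,-0.2,0],[0,-0.08,0.192,0.8,0,-0.2,0]]]'

```text
time: 19.6
tool_pos: [0.5113, -0.3774, 0.1583]
tool_rot: [0.035, 0.8, 0.598, -0.045]
contact_force: [-0.1, 0.3, -2.3]
gripper_width: 0.2
grasp_force: 58.8
```

>>> shift_gripper --offsets '[[[0,0,0,0.64,0,0,0],[0,0,0,0.48,0,0,0],[0,0,0,0,0,0,0]]]'

```text
time: 19.98
tool_pos: [0.506, -0.3821, 0.0849]
tool_rot: [0.03, 0.8, 0.598, -0.045]
contact_force: [-1.0, 0.0, -1.1]
gripper_width: 0.196
grasp_force: 58.9
```

```bash
python3 -c "
from h import *
togo([.507,-.381,.0215],73.3,7);print(manip.state()['ft_torque'])
f=manip.grab_frame('side');g=manip.grab_frame('top');red=[(0,150,80),(5,255,255)]
for n,i,roi in(('side',f,(280,250,380,450)),('top',g,(400,220,560,320))):
  for c in blobs(i,*red,roi)[:2]: print(n,cv2.minAreaRect(c),cv2.boxPoints(cv2.minAreaRect(c)).round(1).tolist())
"
```

```text
t 19.975 pos [ 0.506  -0.3821  0.0849] shift now [0.0081 0.001  0.0629]
rotvec [-0.0056 -0.0146  0.0042] shift after turn [0.0091 0.0006 0.0627]
[ 0.0011 -0.017   0.0342]
side ((329.5, 270.0), (40.0, 73.0), 90.0) [[293.0, 250.0], [366.0, 250.0], [366.0, 290.0], [293.0, 290.0]]
side ((325.26702880859375, 389.3041076660156), (9.607187271118164, 50.953094482421875), 13.495735168457031) [[314.70001220703125, 413.0], [326.5, 363.3999938964844], [335.8999938964844, 365.70001220703125], [324.0, 415.20001220703125]]
top ((515.48779296875, 242.3902587890625), (10.619816780090332, 13.118597030639648), 38.65980529785156) [[507.20001220703125, 244.1999969482422], [515.4000244140625, 234.0], [523.7000122070312, 240.60000610351562], [515.5, 250.8000030517578]]
top ((485.1922607421875, 262.4615173339844), (6.933752536773682, 10.53930377960205), 33.690067291259766) [[479.3999938964844, 264.8999938964844], [485.20001220703125, 256.20001220703125], [491.0, 260.0], [485.20001220703125, 268.79998779296875]]
```

To row units: 0.005 m is 0.08, 0.025 m is 0.4.

>>> shift_gripper --offsets '[[[0,0.048,0,0.4,0,0,0],[0,0.032,0,0.32,0,0,0],[0,0.016,0,0.08,0,0,0],[0,0,0,0,0,0,0]]]'

```text
time: 20.58
tool_pos: [0.5081, -0.3846, 0.038]
tool_rot: [0.033, 0.801, 0.597, -0.044]
contact_force: [-0.1, 0.2, -0.7]
gripper_width: 0.199
grasp_force: 58.9
```

>>> shift_gripper --offsets '[[[0,0,0,0.064,0,0,0],[0,0,0,0.048,0,0,0],[0,0,0,0,0,0,0]]]'

```text
time: 20.95
tool_pos: [0.5076, -0.3854, 0.0307]
tool_rot: [0.033, 0.801, 0.596, -0.044]
contact_force: [1.2, 0.7, -1.9]
gripper_width: 0.196
grasp_force: 58.9
```

```bash
python3 -c "
from plant import manip
print(manip.state()['ft_torque'])"
```

```text
[ 0.0301192  -0.02854154  0.00287283]
```

To row units: 0.003 m is 0.048, 0.002 m is 0.032.

>>> shift_gripper --offsets '[[[0,0,0,0.048,0,0,0],[0,0,0,0.032,0,0,0],[0,0,0,0,0,0,0]]]'

```text
time: 21.32
tool_pos: [0.508, -0.3865, 0.0266]
tool_rot: [0.034, 0.801, 0.596, -0.044]
contact_force: [-0.5, -2.1, 1.8]
gripper_width: 0.194
grasp_force: 59.6
```

```bash
python3 -c "
from plant import manip
print(manip.state()['ft_torque'])"
```

```text
[ 0.23852755  0.00520161 -0.03400128]
```

>>> shift_gripper --offsets '[[[0,0,0,0.032,0,0,0],[0,0,0,0,0,0,0]]]'

```text
time: 21.58
tool_pos: [0.5079, -0.3867, 0.0244]
tool_rot: [0.034, 0.801, 0.596, -0.044]
contact_force: [-0.6, -2.6, 2.6]
gripper_width: 0.2
grasp_force: 59.7
```

```bash
python3 -c "
from plant import manip
print(manip.state()['ft_torque'])"
```

```text
[ 0.21657103 -0.06015851 -0.01589628]
```

To row units: 0.001 m is 0.016, 0.05 rad is 0.2.

>>> shift_gripper --offsets '[[[0,0,0,0,0,0.2,0],[0,0,0,0.016,0,0,0],[0,0,0,0,0,0,0]]]'

```text
time: 21.95
tool_pos: [0.5071, -0.3857, 0.022]
tool_rot: [0.018, 0.802, 0.597, -0.024]
contact_force: [-0.2, 0.4, -1.2]
gripper_width: 0.202
grasp_force: 59.2
```

```bash
python3 -c "
from plant import manip
print(manip.state()['ft_torque'])"
```

```text
[-0.06016595  0.0526013   0.03583208]
```

>>> shift_gripper --offsets '[[[0,0,0,0.032,0,0,0],[0,0,0,0,0,0,0]]]'

```text
time: 22.2
tool_pos: [0.5075, -0.3857, 0.0216]
tool_rot: [0.018, 0.802, 0.597, -0.024]
contact_force: [-2.0, 3.4, 5.4]
gripper_width: 0.2
grasp_force: 60.1
```

```bash
python3 -c "
from plant import manip
print(manip.state()['ft_torque'])"
```

```text
[ 0.18612031  0.57385102 -0.16419485]
```

To row units: -0.04 m is -0.64, -0.03 m is -0.48.

>>> shift_gripper --offsets '[[[0.7,0,0,0,0,0,0],[0.7,0,0,0,0,0,0],[0.7,0,0,0,0,0,0],[0.7,0,0,-0.48,0,0,0],[0.7,0,0,-0.64,0,0,0]]]'

```text
time: 22.82
tool_pos: [0.5076, -0.3814, 0.0896]
tool_rot: [0.016, 0.802, 0.597, -0.024]
contact_force: [-0.2, -0.5, -0.3]
gripper_width: 0.699
grasp_force: 0.0
```

>>> shift_gripper --offsets '[[[0.7,0,0,-0.8,0,0,0],[0.7,-0.48,0,-0.8,0,0,0],[0.7,-0.8,0,-0.32,0,0,0],[0.7,-0.96,0,0,0,0,0],[0.7,-0.8,0,0,0,0,0]]]'

```text
time: 23.45
tool_pos: [0.4556, -0.5591, 0.2226]
tool_rot: [0.019, 0.802, 0.597, -0.024]
contact_force: [0.6, 0.3, -0.4]
gripper_width: 0.699
grasp_force: 0.0
```

```bash
python3 - <<'E'
from h import *
T=manip.grab_frame("top");S=manip.grab_frame("side");red=[(0,150,80),(5,255,255)]
cs=blobs(T,*red,(455,240,545,310));b=cv2.minAreaRect(cs[0]);print(b);print(plane("top",cv2.boxPoints(b),.047))
# blade: non-blue inside mat, front corners
h=cv2.cvtColor(T,cv2.COLOR_RGB2HSV);m=cv2.inRange(h,(0,0,70),(180,70,255));m[:, :400]=0;m[:,480:]=0;m[:230]=0;m[295:]=0
c=[c for c in cv2.findContours(m,0,2)[0] if 800<cv2.contourArea(c)<2500]
for k in c: q=cv2.minAreaRect(k);print(q,cv2.contourArea(k));print(plane("top",cv2.boxPoints(q),.012))
for k,n in zip([(T,"top"),(S,"side")],"ab"):
  for cn,v in {"b1":0}.items(): pass
for nm,px in (("bottle3",(378,353)),("beaker",(207,368)),("spat",(445,350)),("b1",(362,146)),("b2",(385,146)),("wash",(160,149))):
  o=cv2.imread("pics/top0.png")[:,:,::-1]; x,y=px; d=np.abs(T[y-15:y+15,x-15:x+15].astype(int)-o[y-15:y+15,x-15:x+15]).mean(); print(nm,d)
E
python3 caps.py
```

```text
((500.7538757324219, 272.5692443847656), (54.55300521850586, 8.595168113708496), 15.255118370056152)
[[ 0.5157513  -0.3248357   0.047     ]
 [ 0.53189035 -0.33026823  0.047     ]
 [ 0.50038683 -0.43552081  0.047     ]
 [ 0.48419813 -0.42981744  0.047     ]]
((448.3109436035156, 260.31866455078125), (52.985504150390625, 40.362632751464844), 14.743562698364258) 2015.5
[[ 0.51459237 -0.21992091  0.012     ]
 [ 0.59307817 -0.24440447  0.012     ]
 [ 0.56287422 -0.34844433  0.012     ]
 [ 0.48442521 -0.32284404  0.012     ]]
bottle3 1.548148148148148
beaker 1.5185185185185186
spat 1.4581481481481482
b1 1.8514814814814815
b2 1.6555555555555554
wash 1.8196296296296297
top yellow [([300.3, 312.6], 73.0, [0.44208042787814883, 0.01637819923457124])]
top white [([315.6, 267.5], 168.
[... 216 characters left out ...]
272078144, 0.11055959232547255])]
top orange [([284.6, 307.3], 178.5, [0.4531024159226142, 0.047342316200566954])]
top black [([301.6, 300.3], 62.0, [0.46625269291298527, 0.013290899441784403])]
side yellow []
side white [([327.5, 236.5], 108.0, [0.5334093238482661, 0.0904080217889075]), ([308.8, 211.3], 98.0, [0.4880819245812603, 0.19203572103506605]), ([266.5, 269.0], 7.0, [0.3784019478046133, -0.017561846772743084])]
side orange [([314.6, 250.5], 269.5, [0.49786020248573026, 0.040704315989247286]), ([314.6, 279.5], 182.0, [0.4939658601796246, -0.05665266190136209]), ([282.8, 221.4], 22.5, [0.4174348944015548, 0.15370113521558326])]
side black []
[-0.971  0.257  1.404 -0.046  1.444 -0.674]
```

>>> shift_gripper --offsets '[[[0.7,0,0,0,0,0,0],[0.7,0,0,0,0,0,0]]]'

```text
time: 23.9
tool_pos: [0.4569, -0.5559, 0.2217]
tool_rot: [0.018, 0.801, 0.598, -0.024]
contact_force: [0.5, -0.1, -0.4]
gripper_width: 0.699
grasp_force: 0.0
```

```bash
python3 -c "
from plant import manip
print(manip.job_done())"
```

```text
the job is handed in; nothing more can be done
None
```

The job was handed in at 23.9 s: the last camera checks found the collar and all three caps in the tub, the empty scoop back flat on the mat, and the bottles, beaker, wash bottle and spatula not moved; hand-in gave no verdict.

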